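Point out a pot and its balance to the logging camera

TASK

Tell the logging camera what is to be weighed: point at the square pot from above, fingertips about 3 cm above the middle of its mouth, and stay there for about two seconds; then point in the same way at the middle of the pan of the balance with the round pan. Then confirm by pressing the large push button right down with the fingertips, and let it come up again. Touch nothing but the large button and its box, lift or move nothing, and do not lower the hand over any other pot or the other balance: pass well above them.

Things in the scene. Friction and masses are not known exactly. Their poses are not given: they have to be found in the camera images.
- pot_square: the square plant pot: dark brown plastic, empty, open at the top, 60 x 60 mm (66 mm over the rim), 80 mm tall. The only square pot of four brown pots. Origin: middle of its underside, on the table; z up; x and y along its sides
- pot_round: bystander: round dark brown pot, 66 mm across the rim, 80 mm tall, empty. Origin: middle of its underside
- pot_tall: bystander: slim tall round dark brown pot, 56 mm across the rim, 105 mm tall, empty. Origin: middle of its underside
- pot_low: bystander: low wide round dark brown pot, 72 mm across the rim, 55 mm tall, empty. Origin: middle of its underside
- balance_round: compact white laboratory balance with a ROUND steel pan of 84 mm diameter; housing 130 mm long (x), 96 mm wide (y), 38 mm high, display on its -x end; fixed. Origin: on the table right under the middle of the pan; the pan's top is 50 mm above the origin; z up
- balance_square: bystander: the same balance with a SQUARE steel pan of 80 x 80 mm. Origin: on the table right under the middle of the pan; pan's top 50 mm above it
- big_box: low grey box 76 x 76 x 32 mm, fixed to the table, that carries the large push button in the middle of its top. Origin: middle of its underside
- small_box: bystander: the same grey box with the small push button (20 mm across); not to be touched. Origin: middle of its underside
- big_button (a joint): travel of the large push button (m): 0 up, 0.006 fully down, pressed straight down; a spring returns it, about 5 N holds it fully down
- big_button_top (a point): middle of the top face of the large push button, a grey cap 40 mm across in a black collar; moves down with it
- small_button (a joint): travel of the small push button (m): 0 up, 0.006 down; leave it alone
- jar: bystander: amber glass jar with white cap, 56 mm across, 85 mm tall, standing beyond the work. Origin: middle of its underside
- beaker: bystander: glass beaker, 68 mm across, 90 mm tall, at the robot's left. Origin: middle of its underside
- screwdriver: bystander: screwdriver lying on the table beyond the balances. Origin: middle of its underside
There are look-alikes about, which are no part of the job. What is shaped like the pot_square but green is not meant.

How it is judged:
By the outcome, as a careful person would: the job done as asked, in the order asked, and still so for the second after the job is handed in, with the robot touching nothing.
It also fails if it takes over 56 s, if anything falls off the work surface, if the arm or the gripper's body presses on something with over 40 N, if the wrist force passes 120 N, or if a joint passes its speed limit or range.

ROBOT

A 6-joint arm with a two-finger parallel gripper is mounted at the origin on the work surface. World frame = base frame: x ahead of the robot, y to its left, z up, the work surface at z = 0. Lengths are in m, angles in degrees, forces in N, time in s.
With the tool pointing down it reaches from about 0.4 to 0.825 m from the base axis. Payload 7 kg.
Tool frame: the origin (TCP) lies between the finger pads; the fingertips stand 19 mm ahead of it and the grasp point (between the pads) is the TCP (r.finger_overhang is the distance from the TCP to the fingertips, in m); z points along the fingers, y is the direction in which the jaws open and shut (so a half turn about z gives the same grasp; the last joint's range is limited). The gripper opens to 88 mm and grips with 3 to 60 N. Pads are 19 mm wide; open, the fingers measure 130 mm over their backs; the gripper's body (78 mm by 193 mm) begins 47 mm behind the grasp point.
Start: joints at [93.57, 20.546, 0.682, 0, -70.136, -16.507], TCP at [0.151, 0.658, 0.246] pointing down, gripper open.
Joint ranges: [-176.03, 176.03], [-82.01, 121.73], [-58.28, 71.71], [-173.87, 95.51], [-174.79, -0.11], [-173.66, 173.66]. Speed limits (degrees/s): [136.94, 136.94, 172.46, 180, 180, 180].

INTERFACE

Orientations are given as [roll, pitch, yaw] about the fixed x, y, z axes, in that order (R = Rz(yaw) Ry(pitch) Rx(roll)).
In Python, from plant import r, optics gives the robot as it stands. The module is installed in compiled form; this text tells all that it offers.
- The arm moves only by the tool step_arm, never from a script. Its argument "increments" is a list of rows, each an object of numbers: "tx", "ty", "tz": the shift along the world's x, y, z in mm; "ax", "ay", "az": the turn, a rotation vector about the world's x, y, z in degrees; "claw": the gripper command: -1 is shut, 1 is fully open, values between are in proportion. In form: [{"tx": .., "ty": .., "tz": .., "ax": .., "ay": .., "az": .., "claw": ..}, ...]. A call has 1 to 12 rows; each row shifts and turns the commanded pose from where the row before left it; what a row does not reach is not made up. A row lasts 1/10 s, in which the tool goes at most 50 mm and 8.59 degrees, less where a joint would pass 70% of its speed; a pose out of reach is approached as far as the arm can. A call with a gripper value outside its range is refused whole. The fingers move at their own pace and stop on an object; "newtons" is the grip in N (left out, the last holds). Time passes only in rows, so rows that do not move let the fingers close. It gives the time, the measured TCP pose, the force and the opening at its end, in the units of the state.
- r.get_state(): the state, without advancing time (a new reading comes with each control period).
- optics.capture(name): name is "scene" or "top"; returns a dict with "image" (420x560x3 uint8, blue, green, red), "depth" (420x560 float32, m along the optical axis (not along the pixel's ray), 0 where there is no reading), "fx", "fy", "cx", "cy" (pixels), "R" (3x3) and "t" (3): a world point X has camera coordinates R X + t. Camera axes: x right, y down, z forward; pixel columns grow to the right and rows downward; lengths in m; the calibration is good to about 2 mm. A picture is of the moment at which its call begins.
- r.close_job(): hands the job in, once; it reports no verdict.
The state is a dict: "time_s": time; "joints": joint angles; "qd": joint speeds; "joint_torque": joint torques, N m; "tcp_pos": TCP position; "eef_rot": TCP orientation; "contact_force": force on the tool from outside, world axes, zero at the start; "moment": the same for the moment, N m; "gripper_width": finger opening in m.
Only numpy, scipy, OpenCV 4.12 (cv2) and the standard library are available. Lean on these libraries where they do the work, as an engineer would, in place of code of your own. Each camera call takes 0.05 s, during which the arm holds its last target. There are 200 camera calls.

## Working session

There is one attempt and no reset: what is moved stays moved. The work goes in short steps, Python scripts to look and compute and a tool call to move; the robot and the scene stay as the last step left them, time stands still between calls to the robot, and variables do not carry over. Pictures are saved under pics/ and viewed, about 8 in all and at most 12, crops included, and the job is handed in when it is done.

Besides the shell and the picture viewer there is one more tool, called after "Call:" as a command line: name --argument value ..., lists and objects as JSON in quotes. step_arm: Moves the arm, as the interface text tells. Its arguments: {"type":"object","properties":{"increments":{"type":"array","items":{"type":"object","properties":{"tx":{"type":"number"},"ty":{"type":"number"},"tz":{"type":"number"},"ax":{"type":"number"},"ay":{"type":"number"},"az":{"type":"number"},"claw":{"type":"number"}}}},"newtons":{"type":"number"}},"required":["increments"]}

```bash
mkdir -p pics; python3 - <<'E'
from plant import r,optics
import cv2,numpy as np,pickle
s=r.get_state();print(s['time_s'],s['tcp_pos'],s['eef_rot'],s['gripper_width'])
D={n:optics.capture(n) for n in('scene','top')}
pickle.dump(D,open('d.pkl','wb'))
for n in D:
    cv2.imwrite(f'pics/{n}0.png',cv2.resize(D[n]['image'],(800,600)));print(n,D[n]['fx'],D[n]['R'],D[n]['t'])
E
```

```text
0.0 [0.15103474 0.65740747 0.24460284] [ 1.79903015e+02 -8.58420494e-03 -1.29425003e+01] 0.08760913506073523
scene 391.9651034942618 [[-0.443623    0.89621062  0.00227312]
 [ 0.61110511  0.3043495  -0.73069962]
 [-0.65555258 -0.32276604 -0.68269532]] [ 0.16275413 -0.29073182  1.42003879]
top 477.6751202819876 [[-1.49224986e-02 -9.99888328e-01  8.06512618e-04]
 [-9.90807882e-01  1.46785103e-02 -1.34477813e-01]
 [ 1.34450957e-01 -2.80584403e-03 -9.90916277e-01]] [0.07101381 0.50142589 0.96993024]
```

View pics/top0.png

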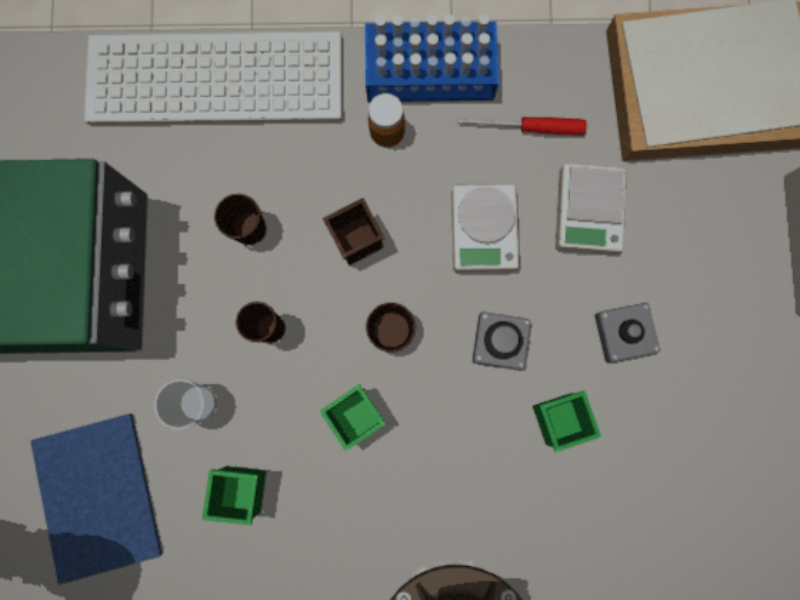

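View pics/scene0.png

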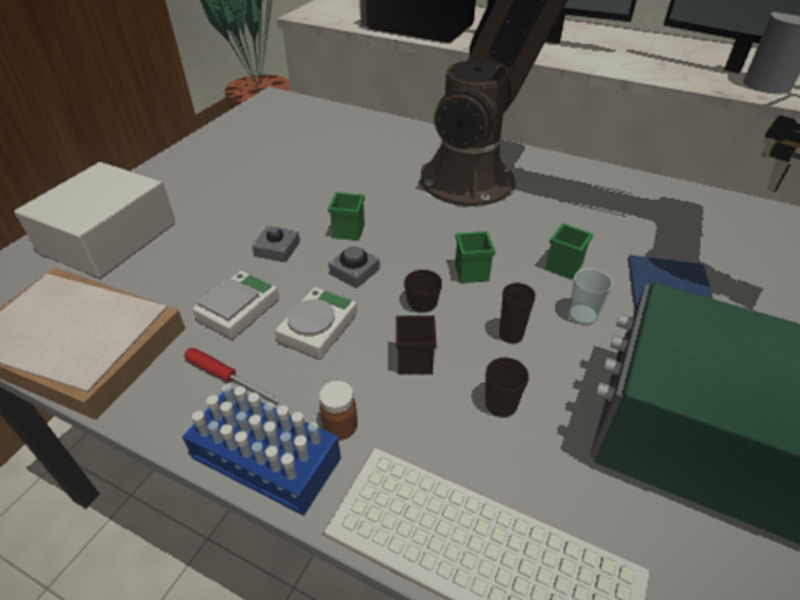

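The top picture (800x600) shows:
- **Brown pots:** square at (354,231), round at (239,218), slim at (258,322), low at (391,328).
- **Green squares, not meant:** (352,416), (567,420), (235,495).
- **Balances:** round pan at (486,214), square pan at (596,193).
- **Buttons:** large at (503,340), small at (631,330).

I choose the brown square pot at (354,231), the round pan and the large button. Next I'll measure them and check with a close crop.

```bash
cat > h.py <<'E'
import numpy as np,cv2
def cloud(c):
    d=c['depth'];v,u=np.mgrid[:d.shape[0],:d.shape[1]]
    P=np.stack([(u-c['cx'])/c['fx']*d,(v-c['cy'])/c['fy']*d,d],-1)
    W=(P-c['t'])@c['R'];W[d==0]=np.nan;return W
def proj(c,X):
    p=c['R']@np.array(X)+c['t'];return c['fx']*p[0]/p[2]+c['cx'],c['fy']*p[1]/p[2]+c['cy']
E
python3 - <<'E'
import pickle
from h import *
D=pickle.load(open('d.pkl','rb'));c=D['top'];W=cloud(c);k=.7
def reg(u,v,rad,zlo,zhi):
    u,v=int(u*k),int(v*k);w=W[v-rad:v+rad,u-rad:u+rad].reshape(-1,3)
    w=w[(w[:,2]>zlo)&(w[:,2]<zhi)];(a,b),wh,ang=cv2.minAreaRect(w[:,:2].astype(np.float32))
    print((u,v),'n',len(w),'rect',np.round([a,b],4),np.round(wh,4),round(ang,1),'med',np.round(np.median(w,0),4));return a,b
ps=reg(354,231,27,.070,.09)
bp=reg(486,214,24,.046,.056)
bb=reg(503,340,20,.0365,.06)
for n,u,v,z in(('round',239,218,.07),('tall',258,322,.09),('low',391,328,.045),('sqbal',596,193,.046),('small',631,330,.036)):
    print(n);reg(u,v,22,z,z+.03)
g=W[:, :110];print('green dev zmax',np.nanmax(g[100:250,:,2]),'ymin',np.nanmin(g[110:245][g[110:245,:,2]>.03][:,1]),'xrange',np.nanpercentile(g[100:250][g[100:250,:,2]>.1][:,0],[1,99]))
w=W[:, :][(W[...,2]>.12)&(W[...,1]<.4)&(W[...,0]>.25)];print('tall stuff y<.4',len(w),w.min(0) if len(w) else 0,w.max(0) if len(w) else 0)
im=c['image'].copy()
for p,z in((ps,.08),(bp,.05),(bb,.04)):
    u,v=proj(c,(*p,z));cv2.circle(im,(round(u),round(v)),1,(0,0,255),-1)
cv2.imwrite('pics/crop1.png',cv2.resize(im[120:270,210:390],None,fx=4,fy=4))
E
```

```text
(247, 161) n 411 rect [0.5975 0.1371] [0.0671 0.0661] 26.7 med [0.5968 0.1359 0.0789]
(340, 149) n 1128 rect [ 0.6223 -0.0568] [0.0822 0.0825] 88.4 med [ 0.6218 -0.0564  0.0489]
(352, 237) n 565 rect [ 0.4371 -0.076 ] [0.0543 0.054 ] 89.5 med [ 0.4365 -0.0753  0.0494]
round
(167, 152) n 227 rect [0.6176 0.3028] [0.0655 0.065 ] 26.2 med [0.6189 0.3064 0.0782]
tall
(180, 225) n 227 rect [0.4627 0.2685] [0.0548 0.0546] 43.4 med [0.4639 0.2739 0.1025]
low
(273, 229) n 180 rect [0.4574 0.0871] [0.0697 0.0703] 89.1 med [0.4611 0.0875 0.0534]
sqbal
(417, 135) n 1269 rect [ 0.6504 -0.2194] [0.0805 0.0809] 84.2 med [ 0.6493 -0.2192  0.0488]
small
(441, 230) n 242 rect [ 0.4492 -0.2607] [0.0415 0.0349] 60.2 med [ 0.4466 -0.2608  0.0435]
green dev zmax 0.19056224137622274 ymin 0.43008635888700875 xrange [0.4298601  0.66545228]
tall stuff y<.4 0 0 0
```

View pics/crop1.png

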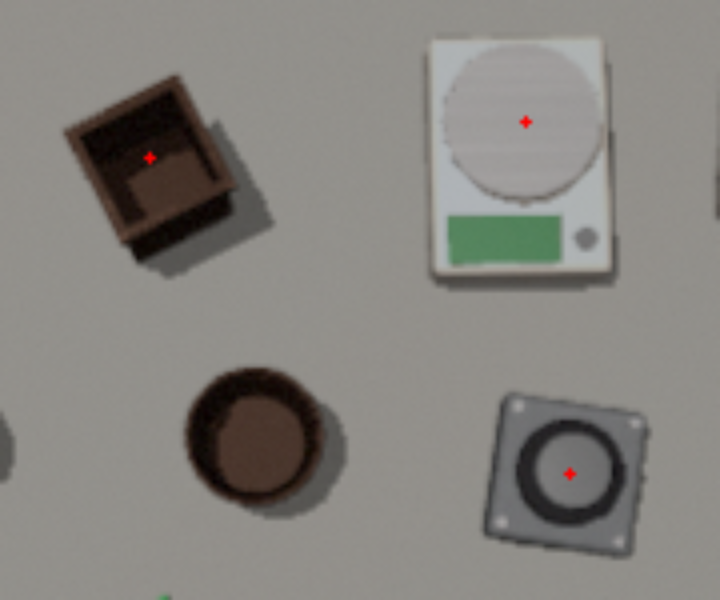

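The crop confirms the brown square pot, the round pan and the large grey cap, with each marker at its centre. I'll shut the claw and travel high.

Call:
step_arm --increments '[{"tz": 35,"claw": -1},{"tx": 25,"ty": -29,"claw": -1},{"tx": 25,"ty": -29,"claw": -1},{"tx": 25,"ty": -29,"claw": -1},{"tx": 25,"ty": -29,"claw": -1},{"tx": 25,"ty": -29,"claw": -1},{"tx": 25,"ty": -29,"claw": -1},{"tx": 25,"ty": -29,"claw": -1},{"tx": 25,"ty": -29,"claw": -1},{"tx": 25,"ty": -29,"claw": -1}]' --newtons 10

```text
$.increments[0]: bad value
```

Call:
step_arm --increments '[{"tx": 25,"ty": -29,"claw": -1},{"tx": 25,"ty": -29,"claw": -1},{"tx": 25,"ty": -29,"claw": -1},{"tx": 25,"ty": -29,"claw": -1},{"tx": 25,"ty": -29,"claw": -1},{"tx": 25,"ty": -29,"claw": -1},{"tx": 25,"ty": -29,"claw": -1},{"tx": 25,"ty": -29,"claw": -1},{"tx": 20,"ty": -28,"claw": -1},{"claw": -1},{"claw": -1}]'

```text
$.increments[0]: bad value
```

Both calls were refused on row 0. I'll try one row with every key given.

Call:
step_arm --increments '[{"tx": 0,"ty": 0,"tz": 35,"ax": 0,"ay": 0,"az": 0,"claw": -1}]' --newtons 10

```text
time_s: 0.2
tcp_pos: [0.1505, 0.6553, 0.275]
eef_rot: [179.4, -0.0, -13.0]
contact_force: [-0.1, 0.3, -0.2]
gripper_width: 0.0841
```

Call:
step_arm --increments '[{"tx": 25,"ty": -29,"tz": 0,"ax": 0,"ay": 0,"az": 0,"claw": -1},{"tx": 25,"ty": -29,"tz": 0,"ax": 0,"ay": 0,"az": 0,"claw": -1},{"tx": 25,"ty": -29,"tz": 0,"ax": 0,"ay": 0,"az": 0,"claw": -1},{"tx": 25,"ty": -29,"tz": 0,"ax": 0,"ay": 0,"az": 0,"claw": -1},{"tx": 25,"ty": -29,"tz": 0,"ax": 0,"ay": 0,"az": 0,"claw": -1},{"tx": 25,"ty": -29,"tz": 0,"ax": 0,"ay": 0,"az": 0,"claw": -1},{"tx": 25,"ty": -29,"tz": 0,"ax": 0,"ay": 0,"az": 0,"claw": -1},{"tx": 25,"ty": -29,"tz": 0,"ax": 0,"ay": 0,"az": 0,"claw": -1},{"tx": 25,"ty": -29,"tz": 0,"ax": 0,"ay": 0,"az": 0,"claw": -1}]'

```text
time_s: 1.1
tcp_pos: [0.3768, 0.3954, 0.2804]
eef_rot: [180.0, 0.0, -12.9]
contact_force: [0.6, -0.3, 0.2]
gripper_width: 0.013
```

Call:
step_arm --increments '[{"tx": 25,"ty": -29,"tz": 0,"ax": 0,"ay": 0,"az": 0,"claw": -1},{"tx": 25,"ty": -29,"tz": 0,"ax": 0,"ay": 0,"az": 0,"claw": -1},{"tx": 25,"ty": -29,"tz": 0,"ax": 0,"ay": 0,"az": 0,"claw": -1},{"tx": 25,"ty": -29,"tz": 0,"ax": 0,"ay": 0,"az": 0,"claw": -1},{"tx": 25,"ty": -29,"tz": 0,"ax": 0,"ay": 0,"az": 0,"claw": -1},{"tx": 25,"ty": -29,"tz": 0,"ax": 0,"ay": 0,"az": 0,"claw": -1},{"tx": 25,"ty": -29,"tz": 0,"ax": 0,"ay": 0,"az": 0,"claw": -1},{"tx": 25,"ty": -29,"tz": 0,"ax": 0,"ay": 0,"az": 0,"claw": -1},{"tx": 22,"ty": -27,"tz": 0,"ax": 0,"ay": 0,"az": 0,"claw": -1},{"tx": 0,"ty": 0,"tz": 0,"ax": 0,"ay": 0,"az": 0,"claw": -1},{"tx": 0,"ty": 0,"tz": 0,"ax": 0,"ay": 0,"az": 0,"claw": -1},{"tx": 0,"ty": 0,"tz": 0,"ax": 0,"ay": 0,"az": 0,"claw": -1}]'

```text
time_s: 2.3
tcp_pos: [0.5977, 0.1382, 0.2803]
eef_rot: [180.0, 0.0, -12.9]
contact_force: [0.6, 0.9, -0.2]
gripper_width: 0.0003
```

Call:
step_arm --increments '[{"tx": 0,"ty": -1,"tz": -30,"ax": 0,"ay": 0,"az": 0,"claw": -1},{"tx": 0,"ty": 0,"tz": -30,"ax": 0,"ay": 0,"az": 0,"claw": -1},{"tx": 0,"ty": 0,"tz": -30,"ax": 0,"ay": 0,"az": 0,"claw": -1},{"tx": 0,"ty": 0,"tz": -30,"ax": 0,"ay": 0,"az": 0,"claw": -1},{"tx": 0,"ty": 0,"tz": -20,"ax": 0,"ay": 0,"az": 0,"claw": -1},{"tx": 0,"ty": 0,"tz": -11,"ax": 0,"ay": 0,"az": 0,"claw": -1},{"tx": 0,"ty": 0,"tz": 0,"ax": 0,"ay": 0,"az": 0,"claw": -1},{"tx": 0,"ty": 0,"tz": 0,"ax": 0,"ay": 0,"az": 0,"claw": -1}]'

```text
time_s: 3.1
tcp_pos: [0.5985, 0.1375, 0.1306]
eef_rot: [-180.0, -0.1, -12.9]
contact_force: [-0.4, -0.4, 0.4]
gripper_width: 0.0003
```

```bash
python3 - <<'E'
from plant import r,optics
from h import *
s=r.get_state();print(s['time_s'],s['tcp_pos'],r.finger_overhang)
c=optics.capture('scene');im=c['image']
u,v=map(round,proj(c,(.597,.137,.08)));print(u,v)
cv2.imwrite('pics/s1.png',cv2.resize(im[v-90:v+60,u-90:u+90],None,fx=4,fy=4))
E
```

```text
3.1 [0.59852132 0.13754686 0.1305779 ] 0.019
291 230
```

View pics/s1.png

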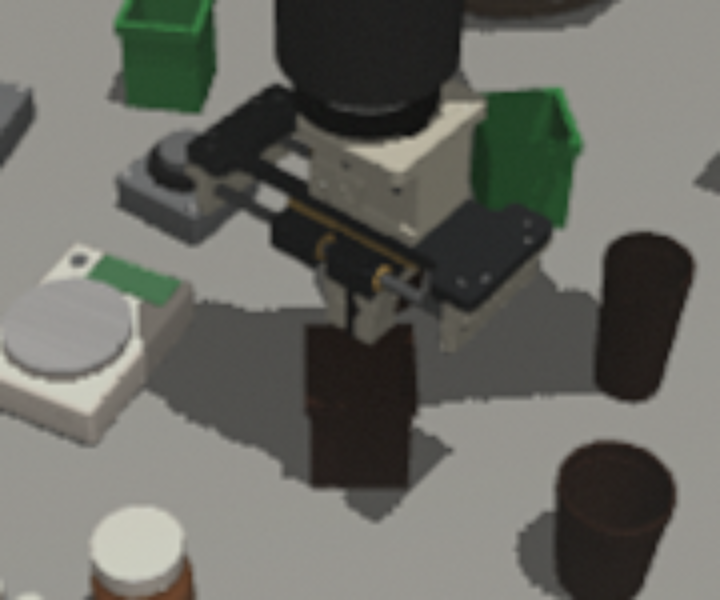

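The crop shows the shut fingers at about (365,325), over the middle of the square pot's mouth at (360,360) and touching nothing. I'll hold there, then go up and over to the round pan.

Call:
step_arm --increments '[{"tx": 0,"ty": 0,"tz": 0,"ax": 0,"ay": 0,"az": 0,"claw": -1},{"tx": 0,"ty": 0,"tz": 0,"ax": 0,"ay": 0,"az": 0,"claw": -1},{"tx": 0,"ty": 0,"tz": 0,"ax": 0,"ay": 0,"az": 0,"claw": -1},{"tx": 0,"ty": 0,"tz": 0,"ax": 0,"ay": 0,"az": 0,"claw": -1},{"tx": 0,"ty": 0,"tz": 0,"ax": 0,"ay": 0,"az": 0,"claw": -1},{"tx": 0,"ty": 0,"tz": 0,"ax": 0,"ay": 0,"az": 0,"claw": -1},{"tx": 0,"ty": 0,"tz": 0,"ax": 0,"ay": 0,"az": 0,"claw": -1},{"tx": 0,"ty": 0,"tz": 0,"ax": 0,"ay": 0,"az": 0,"claw": -1},{"tx": 0,"ty": 0,"tz": 0,"ax": 0,"ay": 0,"az": 0,"claw": -1},{"tx": 0,"ty": 0,"tz": 0,"ax": 0,"ay": 0,"az": 0,"claw": -1},{"tx": 0,"ty": 0,"tz": 0,"ax": 0,"ay": 0,"az": 0,"claw": -1},{"tx": 0,"ty": 0,"tz": 0,"ax": 0,"ay": 0,"az": 0,"claw": -1}]'

```text
time_s: 4.35
tcp_pos: [0.5981, 0.1369, 0.1296]
eef_rot: [180.0, 0.0, -12.9]
contact_force: [-0.3, 0.7, 0.2]
gripper_width: 0.0002
```

Call:
step_arm --increments '[{"tx": 0,"ty": 0,"tz": 0,"ax": 0,"ay": 0,"az": 0,"claw": -1},{"tx": 0,"ty": 0,"tz": 0,"ax": 0,"ay": 0,"az": 0,"claw": -1},{"tx": 0,"ty": 0,"tz": 0,"ax": 0,"ay": 0,"az": 0,"claw": -1},{"tx": 0,"ty": 0,"tz": 0,"ax": 0,"ay": 0,"az": 0,"claw": -1},{"tx": 0,"ty": 0,"tz": 0,"ax": 0,"ay": 0,"az": 0,"claw": -1},{"tx": 0,"ty": 0,"tz": 0,"ax": 0,"ay": 0,"az": 0,"claw": -1},{"tx": 0,"ty": 0,"tz": 0,"ax": 0,"ay": 0,"az": 0,"claw": -1},{"tx": 0,"ty": 0,"tz": 0,"ax": 0,"ay": 0,"az": 0,"claw": -1},{"tx": 0,"ty": 0,"tz": 0,"ax": 0,"ay": 0,"az": 0,"claw": -1},{"tx": 0,"ty": 0,"tz": 0,"ax": 0,"ay": 0,"az": 0,"claw": -1}]'

```text
time_s: 5.35
tcp_pos: [0.5982, 0.1369, 0.1296]
eef_rot: [-180.0, -0.0, -12.9]
contact_force: [0.4, 0.1, -0.0]
gripper_width: 0.0003
```

Call:
step_arm --increments '[{"tx": 0,"ty": 0,"tz": 30,"ax": 0,"ay": 0,"az": 0,"claw": -1},{"tx": 0,"ty": 0,"tz": 40,"ax": 0,"ay": 0,"az": 0,"claw": -1},{"tx": 0,"ty": 0,"tz": 30,"ax": 0,"ay": 0,"az": 0,"claw": -1},{"tx": 4,"ty": -32,"tz": 0,"ax": 0,"ay": 0,"az": 0,"claw": -1},{"tx": 4,"ty": -32,"tz": 0,"ax": 0,"ay": 0,"az": 0,"claw": -1},{"tx": 4,"ty": -32,"tz": 0,"ax": 0,"ay": 0,"az": 0,"claw": -1},{"tx": 4,"ty": -32,"tz": 0,"ax": 0,"ay": 0,"az": 0,"claw": -1},{"tx": 4,"ty": -32,"tz": 0,"ax": 0,"ay": 0,"az": 0,"claw": -1},{"tx": 4,"ty": -34,"tz": 0,"ax": 0,"ay": 0,"az": 0,"claw": -1},{"tx": 0,"ty": 0,"tz": 0,"ax": 0,"ay": 0,"az": 0,"claw": -1},{"tx": 0,"ty": 0,"tz": 0,"ax": 0,"ay": 0,"az": 0,"claw": -1}]'

```text
time_s: 6.45
tcp_pos: [0.622, -0.058, 0.2294]
eef_rot: [180.0, 0.0, -13.0]
contact_force: [0.7, -0.2, -0.2]
gripper_width: 0.0004
```

Call:
step_arm --increments '[{"tx": 0,"ty": 1,"tz": -30,"ax": 0,"ay": 0,"az": 0,"claw": -1},{"tx": 0,"ty": 0,"tz": -30,"ax": 0,"ay": 0,"az": 0,"claw": -1},{"tx": 0,"ty": 0,"tz": -30,"ax": 0,"ay": 0,"az": 0,"claw": -1},{"tx": 0,"ty": 0,"tz": -25,"ax": 0,"ay": 0,"az": 0,"claw": -1},{"tx": 0,"ty": 0,"tz": -15,"ax": 0,"ay": 0,"az": 0,"claw": -1},{"tx": 0,"ty": 0,"tz": 0,"ax": 0,"ay": 0,"az": 0,"claw": -1},{"tx": 0,"ty": 0,"tz": 0,"ax": 0,"ay": 0,"az": 0,"claw": -1},{"tx": 0,"ty": 0,"tz": 0,"ax": 0,"ay": 0,"az": 0,"claw": -1},{"tx": 0,"ty": 0,"tz": 0,"ax": 0,"ay": 0,"az": 0,"claw": -1}]'

```text
time_s: 7.35
tcp_pos: [0.6228, -0.0558, 0.1009]
eef_rot: [-180.0, -0.1, -12.9]
contact_force: [0.0, 0.3, 0.5]
gripper_width: 0.0005
```

Call:
step_arm --increments '[{"tx": 0,"ty": 0,"tz": 0,"ax": 0,"ay": 0,"az": 0,"claw": -1},{"tx": 0,"ty": 0,"tz": 0,"ax": 0,"ay": 0,"az": 0,"claw": -1},{"tx": 0,"ty": 0,"tz": 0,"ax": 0,"ay": 0,"az": 0,"claw": -1},{"tx": 0,"ty": 0,"tz": 0,"ax": 0,"ay": 0,"az": 0,"claw": -1},{"tx": 0,"ty": 0,"tz": 0,"ax": 0,"ay": 0,"az": 0,"claw": -1},{"tx": 0,"ty": 0,"tz": 0,"ax": 0,"ay": 0,"az": 0,"claw": -1},{"tx": 0,"ty": 0,"tz": 0,"ax": 0,"ay": 0,"az": 0,"claw": -1},{"tx": 0,"ty": 0,"tz": 0,"ax": 0,"ay": 0,"az": 0,"claw": -1},{"tx": 0,"ty": 0,"tz": 0,"ax": 0,"ay": 0,"az": 0,"claw": -1},{"tx": 0,"ty": 0,"tz": 0,"ax": 0,"ay": 0,"az": 0,"claw": -1},{"tx": 0,"ty": 0,"tz": 0,"ax": 0,"ay": 0,"az": 0,"claw": -1},{"tx": 0,"ty": 0,"tz": 0,"ax": 0,"ay": 0,"az": 0,"claw": -1}]'

```text
time_s: 8.55
tcp_pos: [0.6221, -0.0562, 0.0996]
eef_rot: [180.0, -0.0, -12.9]
contact_force: [-0.1, 0.5, -0.7]
gripper_width: 0.0007
```

Call:
step_arm --increments '[{"tx": 0,"ty": 0,"tz": 0,"ax": 0,"ay": 0,"az": 0,"claw": -1},{"tx": 0,"ty": 0,"tz": 0,"ax": 0,"ay": 0,"az": 0,"claw": -1},{"tx": 0,"ty": 0,"tz": 0,"ax": 0,"ay": 0,"az": 0,"claw": -1},{"tx": 0,"ty": 0,"tz": 0,"ax": 0,"ay": 0,"az": 0,"claw": -1},{"tx": 0,"ty": 0,"tz": 0,"ax": 0,"ay": 0,"az": 0,"claw": -1},{"tx": 0,"ty": 0,"tz": 0,"ax": 0,"ay": 0,"az": 0,"claw": -1},{"tx": 0,"ty": 0,"tz": 0,"ax": 0,"ay": 0,"az": 0,"claw": -1},{"tx": 0,"ty": 0,"tz": 0,"ax": 0,"ay": 0,"az": 0,"claw": -1}]'

```text
time_s: 9.35
tcp_pos: [0.6221, -0.0562, 0.0996]
eef_rot: [-180.0, -0.0, -12.9]
contact_force: [0.3, -0.5, 0.7]
gripper_width: 0.0009
```

```bash
python3 - <<'E'
from plant import r,optics
from h import *
s=r.get_state();print(s['time_s'],s['tcp_pos'])
c=optics.capture('scene');im=c['image']
u,v=map(round,proj(c,(.6223,-.0568,.05)))
cv2.imwrite('pics/s2.png',cv2.resize(im[v-90:v+60,u-90:u+90],None,fx=4,fy=4))
E
```

```text
9.35 [ 0.62212946 -0.05615241  0.09957312]
```

View pics/s2.png

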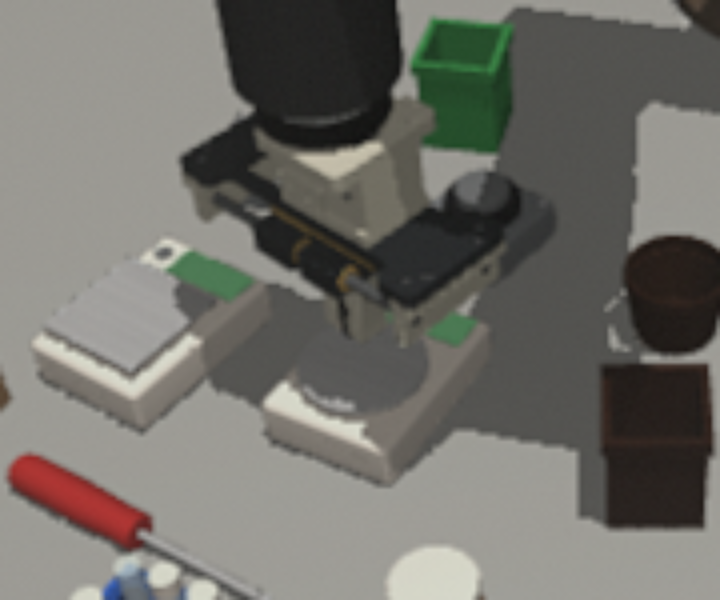

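The crop shows the shut fingers at about (355,330), over the middle of the round pan at (360,365), and the square pot hasn't moved. Next: up, across to the large button, and stop about 1 cm above it.

Call:
step_arm --increments '[{"tx": 0,"ty": 0,"tz": 40,"ax": 0,"ay": 0,"az": 0,"claw": -1},{"tx": 0,"ty": 0,"tz": 45,"ax": 0,"ay": 0,"az": 0,"claw": -1},{"tx": 0,"ty": 0,"tz": 35,"ax": 0,"ay": 0,"az": 0,"claw": -1},{"tx": -30,"ty": -3,"tz": 0,"ax": 0,"ay": 0,"az": 0,"claw": -1},{"tx": -30,"ty": -3,"tz": 0,"ax": 0,"ay": 0,"az": 0,"claw": -1},{"tx": -30,"ty": -3,"tz": 0,"ax": 0,"ay": 0,"az": 0,"claw": -1},{"tx": -30,"ty": -3,"tz": 0,"ax": 0,"ay": 0,"az": 0,"claw": -1},{"tx": -30,"ty": -3,"tz": 0,"ax": 0,"ay": 0,"az": 0,"claw": -1},{"tx": -35,"ty": -4,"tz": 0,"ax": 0,"ay": 0,"az": 0,"claw": -1},{"tx": 0,"ty": 0,"tz": 0,"ax": 0,"ay": 0,"az": 0,"claw": -1},{"tx": 0,"ty": 0,"tz": 0,"ax": 0,"ay": 0,"az": 0,"claw": -1}]'

```text
time_s: 10.5
tcp_pos: [0.437, -0.0752, 0.2203]
eef_rot: [-180.0, -0.1, -12.9]
contact_force: [0.7, -1.2, 0.1]
gripper_width: 0.0004
```

Call:
step_arm --increments '[{"tx": 0,"ty": 0,"tz": -30,"ax": 0,"ay": 0,"az": 0,"claw": -1},{"tx": 0,"ty": 0,"tz": -30,"ax": 0,"ay": 0,"az": 0,"claw": -1},{"tx": 0,"ty": 0,"tz": -30,"ax": 0,"ay": 0,"az": 0,"claw": -1},{"tx": 0,"ty": 0,"tz": -25,"ax": 0,"ay": 0,"az": 0,"claw": -1},{"tx": 0,"ty": 0,"tz": -15,"ax": 0,"ay": 0,"az": 0,"claw": -1},{"tx": 0,"ty": 0,"tz": -10,"ax": 0,"ay": 0,"az": 0,"claw": -1},{"tx": 0,"ty": 0,"tz": 0,"ax": 0,"ay": 0,"az": 0,"claw": -1},{"tx": 0,"ty": 0,"tz": 0,"ax": 0,"ay": 0,"az": 0,"claw": -1},{"tx": 0,"ty": 0,"tz": 0,"ax": 0,"ay": 0,"az": 0,"claw": -1}]'

```text
time_s: 11.4
tcp_pos: [0.438, -0.075, 0.0804]
eef_rot: [-180.0, -0.1, -12.9]
contact_force: [-0.4, 0.5, 0.7]
gripper_width: 0.0004
```

```bash
python3 - <<'E'
from plant import r,optics
from h import *
s=r.get_state();print(s['time_s'],s['tcp_pos'])
c=optics.capture('scene');im=c['image']
u,v=map(round,proj(c,(.4371,-.076,.05)))
cv2.imwrite('pics/s3.png',cv2.resize(im[v-70:v+50,u-70:u+70],None,fx=5,fy=5))
E
```

```text
11.4 [ 0.43796558 -0.07498382  0.08035112]
```

View pics/s3.png

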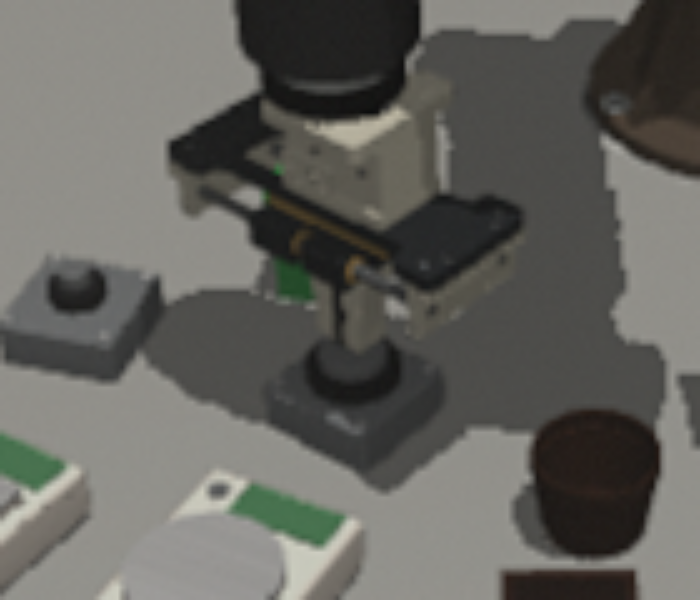

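The crop shows the fingertips at about (352,345), just above the large cap at (353,365). I'll press in small steps and watch the force.

Call:
step_arm --increments '[{"tx": 0,"ty": 0,"tz": -4,"ax": 0,"ay": 0,"az": 0,"claw": -1},{"tx": 0,"ty": 0,"tz": -3,"ax": 0,"ay": 0,"az": 0,"claw": -1},{"tx": 0,"ty": 0,"tz": -2,"ax": 0,"ay": 0,"az": 0,"claw": -1},{"tx": 0,"ty": 0,"tz": -2,"ax": 0,"ay": 0,"az": 0,"claw": -1},{"tx": 0,"ty": 0,"tz": -2,"ax": 0,"ay": 0,"az": 0,"claw": -1},{"tx": 0,"ty": 0,"tz": 0,"ax": 0,"ay": 0,"az": 0,"claw": -1},{"tx": 0,"ty": 0,"tz": 0,"ax": 0,"ay": 0,"az": 0,"claw": -1}]'

```text
time_s: 12.15
tcp_pos: [0.4375, -0.0751, 0.0672]
eef_rot: [-180.0, -0.0, -12.9]
contact_force: [-2.6, 1.9, 11.0]
gripper_width: 0.0004
```

Call:
step_arm --increments '[{"tx": 0,"ty": 0,"tz": -2,"ax": 0,"ay": 0,"az": 0,"claw": -1},{"tx": 0,"ty": 0,"tz": 0,"ax": 0,"ay": 0,"az": 0,"claw": -1},{"tx": 0,"ty": 0,"tz": 0,"ax": 0,"ay": 0,"az": 0,"claw": -1}]'

```text
time_s: 12.45
tcp_pos: [0.4376, -0.0751, 0.0667]
eef_rot: [180.0, -0.1, -12.9]
contact_force: [-11.1, 5.2, 36.3]
gripper_width: 0.0004
```

The force rose to 36 N after only about 3 mm of travel, so the button may not be fully down. The shut fingers may be resting on the collar. I'll back off and check the collar and cap heights.

Call:
step_arm --increments '[{"tx": 0,"ty": 0,"tz": 5,"ax": 0,"ay": 0,"az": 0,"claw": -1},{"tx": 0,"ty": 0,"tz": 10,"ax": 0,"ay": 0,"az": 0,"claw": -1},{"tx": 0,"ty": 0,"tz": 25,"ax": 0,"ay": 0,"az": 0,"claw": -1},{"tx": 0,"ty": 0,"tz": 0,"ax": 0,"ay": 0,"az": 0,"claw": -1},{"tx": 0,"ty": 0,"tz": 0,"ax": 0,"ay": 0,"az": 0,"claw": -1}]'

```text
time_s: 12.95
tcp_pos: [0.4372, -0.0751, 0.1049]
eef_rot: [-180.0, -0.0, -12.9]
contact_force: [-0.7, -0.0, -0.5]
gripper_width: 0.0003
```

```bash
python3 - <<'E'
import pickle
from h import *
from plant import r,optics
D=pickle.load(open('d.pkl','rb'));W=cloud(D['top']).reshape(-1,3);g=D['top']['image'].mean(-1).ravel()
W0=cloud(D['scene']).reshape(-1,3)
for n,w in(('top',W),('scene',W0)):
    d=np.hypot(w[:,0]-.4371,w[:,1]+.076)
    for a in range(0,40,4):
        q=w[(d>=a/1e3)&(d<a/1e3+.004),2];print(n,a,len(q),np.round(np.percentile(q,[10,50,90]),4))
c=optics.capture('scene');u,v=map(round,proj(c,(.4371,-.076,.08)))
cv2.imwrite('pics/s4.png',cv2.resize(c['image'][v-30:v+45,u-50:u+50],None,fx=8,fy=8,interpolation=cv2.INTER_CUBIC))
E
```

```text
top 0 12 [0.0525 0.0538 0.057 ]
top 4 34 [0.0503 0.0531 0.0549]
top 8 60 [0.0506 0.0526 0.0549]
top 12 87 [0.0507 0.0527 0.0553]
top 16 116 [0.0448 0.0518 0.0546]
top 20 111 [0.0408 0.0434 0.0459]
top 24 167 [0.0324 0.042  0.0445]
top 28 143 [0.0288 0.0313 0.0339]
top 32 200 [0.0284 0.0307 0.0327]
top 36 227 [0.0007 0.0297 0.0323]
scene 0 3 [0.0532 0.0538 0.0544]
scene 4 14 [0.0515 0.0531 0.0548]
scene 8 15 [0.0523 0.0537 0.0553]
scene 12 28 [0.0515 0.0535 0.0548]
scene 16 55 [0.0433 0.0507 0.0539]
scene 20 38 [0.0416 0.045  0.0522]
scene 24 76 [0.0314 0.0398 0.0449]
scene 28 60 [0.0302 0.0327 0.0416]
scene 32 64 [0.0119 0.0304 0.0324]
scene 36 137 [0.0002 0.0216 0.0318]
```

View pics/s4.png

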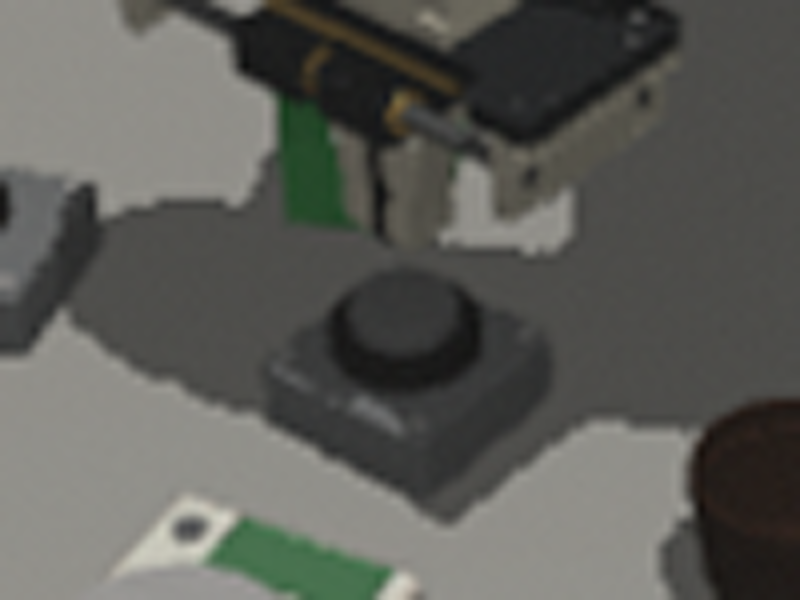

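The cap stood at about 54 mm and the collar at about 44 mm. The tips went down to 47.7 mm, which is 6 mm of travel against a hard stop and still above the collar. So the button went fully down, and it's now back up at about (400,310) in the crop. I'll lift clear and do a last check.

Call:
step_arm --increments '[{"tx": 0,"ty": 0,"tz": 30,"ax": 0,"ay": 0,"az": 0,"claw": -1},{"tx": 0,"ty": 0,"tz": 40,"ax": 0,"ay": 0,"az": 0,"claw": -1},{"tx": 0,"ty": 0,"tz": 40,"ax": 0,"ay": 0,"az": 0,"claw": -1},{"tx": 0,"ty": 0,"tz": 0,"ax": 0,"ay": 0,"az": 0,"claw": -1},{"tx": 0,"ty": 0,"tz": 0,"ax": 0,"ay": 0,"az": 0,"claw": -1},{"tx": 0,"ty": 0,"tz": 0,"ax": 0,"ay": 0,"az": 0,"claw": -1}]'

```text
time_s: 13.6
tcp_pos: [0.4362, -0.0753, 0.2132]
eef_rot: [180.0, 0.1, -13.0]
contact_force: [0.3, -0.0, -1.0]
gripper_width: 0.0007
```

```bash
python3 - <<'E'
import pickle
from h import *
from plant import r,optics
c=optics.capture('scene');w=cloud(c).reshape(-1,3);w0=cloud(pickle.load(open('d.pkl','rb'))['scene']).reshape(-1,3)
for n,q in(('before',w0),('now',w)):
    print(n,'cap z',np.median(q[np.hypot(q[:,0]-.4371,q[:,1]+.076)<.014,2]),
     'pot', np.nanmean(q[(np.hypot(q[:,0]-.5975,q[:,1]-.137)<.055)&(q[:,2]>.07)&(q[:,2]<.09)],0))
s=r.get_state();print(s['time_s'],s['tcp_pos'],s['contact_force']);r.close_job()
E
```

```text
before cap z 0.05365080878401592 pot [0.59874636 0.1375718  0.07757846]
now cap z 0.2027336810078224 pot [0.59973594 0.1378035  0.07768055]
13.65 [ 0.43617232 -0.07529545  0.21306662] [ 0.03835896 -0.08644342  0.05419517]
the job is handed in; nothing more can be done
```

The job was done in the order asked and handed in at 13.7 s:
- **Square pot:** I pointed with shut fingers about 3 cm above the middle of the brown square pot's mouth, for about 2.3 s.
- **Round pan:** I pointed the same way about 3 cm above the middle of the round pan, for about 2.3 s.
- **Large button:** I pressed it with the fingertips until it stopped, then lifted clear.

**Last checks:**
- **Press:** the fingertips went about 6 mm below the cap's rest height and met a hard stop. That step raised the upward force to about 36 N, about 38 N counting sideways force, which is more than the press needed. I first suspected the fingers were resting on the collar, but the measured heights ruled that out.
- **Button released:** after I backed off, the picture showed the cap standing up again. The final depth reading of the cap failed because the hand blocked the view, so that picture is the only evidence.
- **Nothing disturbed:** the square pot's measured position agreed to within 1 mm. I didn't re-measure the other objects, but no unexpected contact showed in the force readings. The final contact force was about 0 N.

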